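# Wind the bench steriliser's lid shut by its spoked handwheel

## Robot

A 7-joint arm with a two-finger parallel gripper is mounted at the origin on the work surface; the furniture and walls round the work are solid. World frame = base frame: x ahead of the robot, y to its left, z up, the work surface at z = 0. Lengths are in mm, angles in rad, forces in N, time in s.
With the tool pointing down it reaches from about 400 to 850 mm from the base axis. Payload 4.5 kg.
Tool frame: the origin (TCP) lies midway between the tips of the shut fingers; the grasp point (between the pads) lies 19 mm behind it; z points along the fingers, y is the line along which they close (so a half turn about z gives the same grasp; the last joint's range is limited). The gripper opens to 88 mm and grips with 3 to 60 N. Pads are 18 mm wide; open, the fingers measure 123 mm over their backs; the gripper's body (75 mm by 187 mm) begins 45 mm behind the grasp point.
Start: joints at [1.341, 0.689, -0.195, 1.565, 0.157, 0.902, -0.215], TCP at [162.998, -603.395, 238.743] pointing down, gripper open.
Joint ranges: [-3.01, 3.01], [-0.46, 2.08], [-1.47, 1.51], [0.13, 2.56], [-1, 4.14], [0.04, 2.09], [-2.66, 2.66]. Speed limits (rad/s): [2.57, 2.57, 3.14, 3.14, 3.14, 3.14, 3.14].

## Interface

Orientations are given as a rotation vector (axis times angle).
In Python, from station import arm, read_camera, order gives the robot as it stands.
- The arm moves only by the tool arm_command, never from a script. Its argument "rows" is one flat list of numbers, 5 for each row, row after row: the shift along the tool's x, y, z in units of 30 mm (1.0 is 30 mm), then the turn about the tool's z in units of 8 degrees (1.0 is 8 degrees), then the finger opening in mm, from 0 to 88.1. A call has 1 to 5 rows; each row shifts and turns the commanded pose from where the row before left it, along the tool's axes as they then stand; what a row does not reach is not made up. A row lasts 1/10 s, in which the tool goes at most 50 mm and 8.59 degrees, less where a joint would pass 70% of its speed; a pose out of reach is approached as far as the arm can. A call is refused whole if a number of a shift passes 1 or a number of a turn 1, either way. A call with a gripper value outside its range is refused whole. The fingers move at their own pace and stop on an object; "grip_force" is the grip in N (left out, the last holds). Time passes only in rows, so rows that do not move let the fingers close. It gives the time, the measured TCP pose, the force, the opening and the grip force at its end, in the units of the state.
- arm.state(): the state, without advancing time (a new reading comes with each control period).
- read_camera(name): name is "scene" or "top" or "wrist"; returns a dict with "pixels" (384x512x3 uint8, blue, green, red), "depth" (384x512 float32, mm along the optical axis (not along the pixel's ray), 0 where there is no reading), "mtx" (3x3 intrinsics, pixels), "cam_to_world" (4x4, takes a point from camera to world coordinates); the wrist camera has in their place "tool_from_camera" (4x4, takes a point from camera to tool coordinates, whose origin is the TCP and whose axes are the flange's). Camera axes: x right, y up, looking along -z (the intrinsics and any distortion apply to the point x, -y, -z); pixel columns grow to the right and rows downward; lengths in mm; the calibration is good to about 2 mm. A picture is of the moment at which its call begins: read the wrist's pose just before it.
- order.hand_in(): hands the job in; it is judged then, once.
The state is a dict: "time_s": time; "q": joint angles; "qvel": joint speeds; "joint_torque": joint torques, N m; "ee_pos": TCP position; "orientation": TCP orientation; "wrist_force": force on the tool from outside, world axes, zero at the start; "moment": the same for the moment, N m; "finger_gap": opening from 0.0 (shut) to 1.0 (fully open); "gripper_force": force on a finger pad.
Only numpy, scipy, OpenCV 4.12 (cv2) and the standard library are available. Lean on these libraries where they do the work, as an engineer would, in place of code of your own. Each camera call takes 0.05 s, during which the arm holds its last target. There are 200 camera calls.

## Task

The lid of the loaded bench steriliser is still raised: close it by turning the spoked handwheel on top clockwise, pushing one spoke after another, until the lid is fully down on its seal and the wheel comes up against its stop. The pressure gauge at the back is in the way of going right round with one spoke. Leave the wheel there, let go and back off, and do not disturb the dish, bowl, timer, clamps and marker lying around.

Things in the scene. Friction and masses are not known exactly. Their poses are not given: they have to be found in the camera images.
- sterilizer: White bench steriliser, fixed to the table; origin under the chamber's middle, x axis to its back, z up. Round chamber 190 mm across (flange 212), 130 mm high. Black grips reach y = +-122 mm, control box x = -124 mm. A bridge arm (38 mm wide, top at z 180 mm; boss 52 mm wide to z 190) runs over the lid from the wheel's axis to a column at x = 126 mm.
- capstan_hub (a point): Centre of the four-spoked handwheel (capstan), on its vertical axis through the steriliser's origin, at the spokes' centre lines, 212 mm above the table always. Same axes as the steriliser. Hub 52 mm across, its top 19 mm above this point; the 20 mm screw in it sticks up 22 to 36 mm above this point. The wheel is open from above at its front and both sides.
- red_knob (a point): Centre of the red ball ending one spoke, 86 mm from the wheel's axis; goes round with the wheel. Three more spokes, at 90, 180 and 270 degrees to it, end in black balls. Each is a level 12 mm steel bar, bare from 26 to 72 mm from the axis, then a 16 mm collar and a 22 mm ball. Under the spokes at least 25 mm is free.
- gauge (a point): Middle of the pressure gauge, a fixed round dial 80 mm across and 35 mm deep facing the front, over the back of the wheel: 98 mm behind the wheel's axis, 84 mm above the spokes; a gripper's body cannot pass round there.
- capstan (a joint): Turn of the handwheel in rad, growing clockwise seen from above: 0 lid raised, 4.4 solid end stop, lid shut; starts between 0 and 0.9. The red spoke points along +x (the back) of the steriliser at 0, and at angle -value about z later. Stiff (about 0.3 N m, some 5 N at 60 mm from the axis); stays where it is left.
- lid (a joint): How far the steel lid (204 mm across) has come down, in m: 0 raised, 0.014 shut on the black seal ring. Driven only by the handwheel, 3.2 mm per rad.
- kidney_dish_mid (a point): A bystander, not to be disturbed: steel kidney dish, 95x202x34 mm, with instruments in it; a point 10 mm above the table at its middle.
- gallipot_mid (a point): A bystander, not to be disturbed: small steel bowl, 79 mm across, 40 mm high; a point 10 mm above the table at its middle.
- timer_mid (a point): A bystander, not to be disturbed: small white kitchen-type timer, 62x62x44 mm, black knob; a point 10 mm above the table at its middle.
- haemostat_mid (a point): A bystander, not to be disturbed: steel haemostat clamp, 56x140x7 mm; a point 10 mm above the table at its middle.
- haemostat_2_mid (a point): A bystander, not to be disturbed: steel haemostat clamp, 56x125x7 mm; a point 10 mm above the table at its middle.
- marker_mid (a point): A bystander, not to be disturbed: white marker pen with a blue cap, 18x130x19 mm; a point 10 mm above the table at its middle.

How it is judged (in metres and radians):
At the end, for the whole second after the job is handed in: The handwheel is wound clockwise to within 0.25 rad of its stop (above 4.15 rad of 4.4) and at rest, with the lid down to within 1.1 mm of shut (value of joint capstan above 4.15 rad and value of joint lid above 0.0129 m and velocity of joint capstan between -0.05 and 0.05 rad/s); the robot touches nothing.
It fails at once if One of the listed bystanders is moved more than 25 mm (distance of any of kidney_dish_mid, gallipot_mid, timer_mid, haemostat_mid, haemostat_2_mid, marker_mid from where it was at the start of the episode above 0.025 m).
It also fails if it takes over 58 s, if anything falls off the work surface, if the arm or the gripper's body presses on something with over 40 N, if the wrist force passes 120 N, or if a joint passes its speed limit or range.

## Working session

There is one attempt and no reset: what is moved stays moved. The work goes in short steps, Python scripts to look and compute and a tool call to move; the robot and the scene stay as the last step left them, time stands still between calls to the robot, and variables do not carry over. Pictures are saved under pics/ and viewed, at most 10 in all, crops included, and the job is handed in when it is done.

Besides the shell and the picture viewer there is one more tool, called after ">>>" as name(argument=value, ...) on one line, values as JSON. arm_command: Moves the arm, as the interface text tells. Its arguments: {"type":"object","properties":{"rows":{"type":"array","items":{"type":"number"}},"grip_force":{"type":"number"}},"required":["rows"]}

```bash
mkdir -p pics; ls; cat > h.py <<'E'
import numpy as np, cv2
from station import arm, read_camera, order
def w(c,u,v,z=None):
    M=c["cam_to_world"];K=c["mtx"]
    r=np.array([(u-K[0,2])/K[0,0],-(v-K[1,2])/K[1,1],-1.])
    if z is None:
        d=c["depth"][int(v),int(u)]; return M[:3,:3]@(r*d)+M[:3,3]
    d=M[:3,:3]@r; return M[:3,3]+d*(z-M[2,3])/d[2]
E
python3 - <<'E'
from h import *
s=arm.state();print(s)
for n in("scene","top"):
    c=read_camera(n);cv2.imwrite(f"pics/{n}.png",c["pixels"]);np.save(n+".npy",c,allow_pickle=True)
    print(n,c["cam_to_world"].round(2),c["mtx"])
E
```

```text
pics
{'time_s': 0.0, 'q': array([ 1.34077668,  0.68998535, -0.19455865,  1.56635768,  0.15727525,
        0.902494  , -0.21510547]), 'qvel': array([ 0.00021849,  0.00081766,  0.00202691, -0.00025732, -0.0007876 ,
        0.00134962, -0.00175581]), 'joint_torque': array([-4.52951062e-04, -5.27564120e+01, -1.26726441e+00, -1.53428417e+01,
       -5.27399895e-02,  6.49827954e-03,  1.85803915e-04]), 'ee_pos': array([ 162.79503485, -602.76029179,  237.90667269]), 'orientation': array([-3.11247199e+00, -4.13121582e-01,  5.17773583e-04]), 'wrist_force': array([ 0.15793691, -0.16158447,  0.4814525 ]), 'moment': array([-0.00592881, -0.02804688, -0.01996907]), 'gripper_force': 0.0, 'finger_gap': 1.0014833598399393}
scene [[ 9.8000e-01 -1.3000e-01  1.8000e-01  7.3741e+02]
 [ 2.2000e-01  5.8000e-01 -7.9000e-01 -9.8434e+02]
 [ 0.0000e+00  8.0000e-01  5.9000e-01  8.7754e+02]
 [ 0.0000e+00  0.0000e+00  0.0000e+00  1.0000e+00]] [[445.94832068   0.         256.2973402 ]
 [  0.         445.94832068 198.11268831]
 [  0.           0.           1.        ]]
top [[ 6.00000e-02  9.10000e-01 -4.10000e-01 -1.45160e+02]
 [-1.00000e+00  6.00000e-02 -2.00000e-02 -9.69000e+01]
 [ 0.00000e+00  4.10000e-01  9.10000e-01  1.66106e+03]
 [ 0.00000e+00  0.00000e+00  0.00000e+00  1.00000e+00]] [[495.36553981   0.         254.06260678]
 [  0.         495.36553981 192.81559978]
 [  0.           0.           1.        ]]
```

View pics/scene.png

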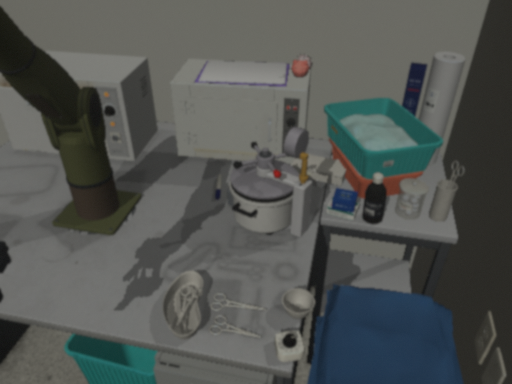

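View pics/top.png

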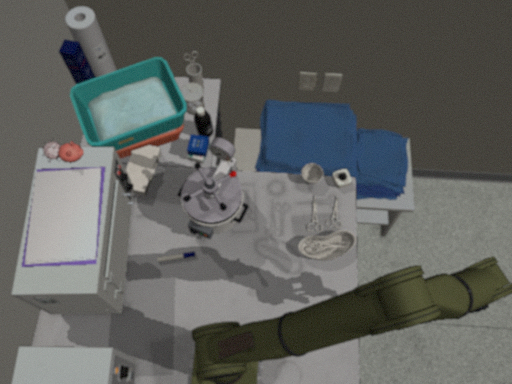

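The scene view has the wheel near (265,158), the red ball at (277,173) and the gauge at (295,141). In the top view the wheel is near (209,185), the red ball at (233,174) and the gauge at (222,149). I'll enlarge both.

```bash
python3 - <<'E'
from h import *
a=cv2.imread("pics/scene.png")[115:245,215:345];b=cv2.imread("pics/top.png")[130:250,155:275]
f=lambda i:cv2.convertScaleAbs(cv2.resize(i,(400,400),interpolation=cv2.INTER_CUBIC),alpha=1.3,beta=0)
cv2.imwrite("pics/c1.png",np.hstack([f(a),f(b)]))
for n in("scene","top"):
    c=np.load(n+".npy",allow_pickle=True).item();p=c["pixels"].astype(int)
    m=(p[...,2]>110)&(p[...,1]<70)&(p[...,0]<80)
    v,u=np.nonzero(m);k=(abs(u-(277 if n=="scene" else 233))<10)&(abs(v-174)<10)
    print(n,u[k].mean(),v[k].mean(),k.sum(),w(c,u[k].mean(),v[k].mean(),212).round(1),w(c,u[k].mean(),v[k].mean()).round(1))
E
```

```text
scene 276.16129032258067 173.2258064516129 31 [568.2  19.7 212. ] [570.    9.1 219. ]
top 232.56666666666666 173.7 30 [570.1  15.1 212. ] [563.4  14.1 225.6]
```

View pics/c1.png

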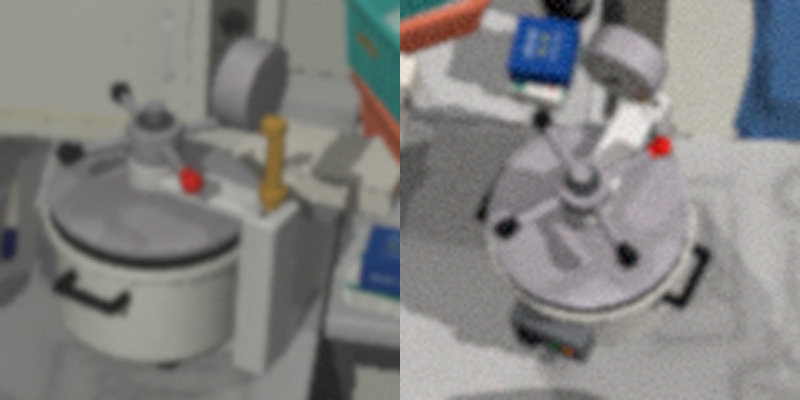

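Crop: in the top view the balls are at crop (542,118), (507,228), (627,254) black and (660,147) red; the gauge is at (625,62) and the control box at (552,333).

```bash
python3 - <<'E'
from h import *
c=np.load("top.npy",allow_pickle=True).item()
T=lambda x,y,z:w(c,155+(x-400)*.3,130+y*.3,z)
P=[T(x,y,212) for x,y in((660,147),(542,118),(507,228),(627,254))]
P=np.array(P)[:,:2];print(P.round(1));h=P.mean(0);print("hub",h)
d=P-h;print(np.linalg.norm(d,axis=1),np.degrees(np.arctan2(d[:,1],d[:,0])))
g=T(625,62,296)[:2];print("gauge",g,np.linalg.norm(g-h),np.degrees(np.arctan2(*(g-h)[::-1])))
b=T(552,325,70)[:2];print("box",b,np.degrees(np.arctan2(*(h-b)[::-1])))
for x,y,z in((482,215,110),(697,280,110)):print("grip",T(x,y,z)[:2]-h)
# bystanders
for n,u,v in(("gallipot",312,173),("timer",343,178),("dish",327,245),("marker",178,257)):print(n,w(c,u,v,20).round())
s=np.load("scene.npy",allow_pickle=True).item()
k=130/400
for x,y in((191,180),(122,92),(70,155)):print("scene ball",w(s,215+x*k,115+y*k,212).round(1))
E
```

```text
[[568.8  13.6]
 [592.9 132.4]
 [472.9 152.6]
 [453.6  35.6]]
hub [522.02625221  83.5574574 ]
[84.1284517  86.06674303 84.77615897 83.58399773] [ -56.25762076   34.55437898  125.4282906  -145.00258983]
gauge [614.47464332  47.500868  ] 99.23095615446775 -21.306707180081126
box [428.69324268 118.14408216] -20.333308500842058
grip [  7.17484194 114.02692796]
grip [ -50.04965528 -111.7544438 ]
gallipot [ 687. -263.   20.]
timer [ 674. -378.   20.]
dish [ 411. -320.   20.]
marker [335. 191.  20.]
scene ball [570.9  18.9 212. ]
scene ball [476.6 157.4 212. ]
scene ball [456.3  34.8 212. ]
```

>>> arm_command(rows=[0.9,-0.7,-1,0,0,0.9,-0.7,-1,0,0,0.9,-0.7,-1,0,0,1,-1,0,0,0,1,-1,0,0,0], grip_force=20)

```text
time_s: 0.6
ee_pos: [267.9, -446.8, 329.4]
orientation: [3.113, 0.412, 0.001]
wrist_force: [1.0, -0.2, -0.6]
finger_gap: 0.568
gripper_force: 0.0
```

>>> arm_command(rows=[1,-0.95,0,0,0,1,-0.95,0,0,0,1,-0.95,0,0,0,1,-0.95,0,0,0,1,-0.95,0,0,0])

```text
time_s: 1.1
ee_pos: [375.0, -269.6, 328.6]
orientation: [-3.114, -0.413, 0.001]
wrist_force: [-0.4, 0.1, 0.1]
finger_gap: 0.114
gripper_force: 0.0
```

>>> arm_command(rows=[1,-0.95,0,0,0,1,-0.95,0,0,0,1,-0.95,0,0,0,1,-0.95,0,0,0,0,0,0,0,0])

```text
time_s: 1.6
ee_pos: [463.7, -123.4, 328.8]
orientation: [-3.109, -0.429, -0.005]
wrist_force: [0.1, 0.3, -0.5]
finger_gap: 0.009
gripper_force: 0.0
```

>>> arm_command(rows=[0,0,0,-1,0,0,0,0,-1,0,0,0,0,-1,0,0,0,0,-1,0,0,0,0,-1,0])

```text
time_s: 2.1
ee_pos: [460.1, -130.5, 328.4]
orientation: [-2.781, -1.46, 0.002]
wrist_force: [-0.3, -0.6, -0.1]
finger_gap: 0.006
gripper_force: 0.0
```

>>> arm_command(rows=[0,0,0,-1,0,0,0,0,-1,0,0,0,0,-1,0,0,0,0,-1,0,0,0,0,-1,0])

```text
time_s: 2.6
ee_pos: [460.2, -130.6, 328.4]
orientation: [-2.114, -2.323, 0.002]
wrist_force: [0.6, 0.1, 0.4]
finger_gap: 0.006
gripper_force: 0.0
```

>>> arm_command(rows=[0,0,0,-1,0,0,0,0,-1,0,0,0,0,-1,0,0,0,0,-0.7,0,0,0,0,0,0])

```text
time_s: 3.1
ee_pos: [460.2, -130.6, 328.3]
orientation: [-1.458, -2.782, 0.001]
wrist_force: [1.2, 0.3, -0.1]
finger_gap: 0.004
gripper_force: 0.0
```

```bash
cat >> h.py <<'E'
from scipy.spatial.transform import Rotation as Ro
hub=np.array([523.5,85.])
def rep(t=None):
    s=arm.state();R=Ro.from_rotvec(s["orientation"]).as_matrix();p=s["ee_pos"]
    o=p[:2]-hub
    print("t",s["time_s"],"pos",p.round(1),"th",np.degrees(np.arctan2(R[1,0],R[0,0])).round(1),"r",np.linalg.norm(o).round(1),"phi",np.degrees(np.arctan2(o[1],o[0])).round(1),"F",s["wrist_force"].round(1),"q7",s["q"][6].round(2))
    print("hub in tool",(R.T@(np.append(hub,212)-p)).round(1))
    if t is not None: print("units to target",(R.T@(np.array(t)-p)/30).round(2))
E
python3 -c "
from h import *
rep([497,35,199])"
```

```text
t 3.1 pos [ 460.2 -130.6  328.3] th 124.7 r 224.7 phi -106.4 F [ 1.2  0.3 -0.1] q7 0.34
hub in tool [141.2 174.8 116.2]
units to target [3.84 4.15 4.31]
```

>>> arm_command(rows=[0.77,0.83,0,0,0,0.77,0.83,0,0,0,0.77,0.83,0,0,0,0.77,0.83,0,0,0,0.77,0.83,0,0,0])

```text
time_s: 3.6
ee_pos: [497.4, 36.7, 328.6]
orientation: [1.462, 2.78, -0.001]
wrist_force: [1.0, 0.5, 1.0]
finger_gap: 0.005
gripper_force: 0.0
```

>>> arm_command(rows=[0,0,1,0,0,0,0,0.8,0,0,0,0,0,0,0])

```text
time_s: 3.9
ee_pos: [495.3, 34.9, 272.1]
orientation: [-1.458, -2.778, 0.007]
wrist_force: [-0.7, -0.2, 0.7]
finger_gap: 0.007
gripper_force: 0.0
```

```bash
python3 - <<'E'
from h import *
rep([497,35,199])
f=lambda i:cv2.convertScaleAbs(cv2.resize(i,(400,400),interpolation=cv2.INTER_CUBIC),alpha=1.3)
a=read_camera("scene")["pixels"][95:245,195:345];b=read_camera("wrist")["pixels"]
cv2.imwrite("pics/c2.png",np.hstack([f(a),cv2.resize(b,(400,400))]))
E
```

```text
t 3.9 pos [495.3  34.9 272.1] th 124.6 r 57.5 phi -119.4 F [-0.7 -0.2  0.7] q7 -0.07
hub in tool [25.1 52.1 59.9]
units to target [-0.03  0.06  2.44]
```

View pics/c2.png

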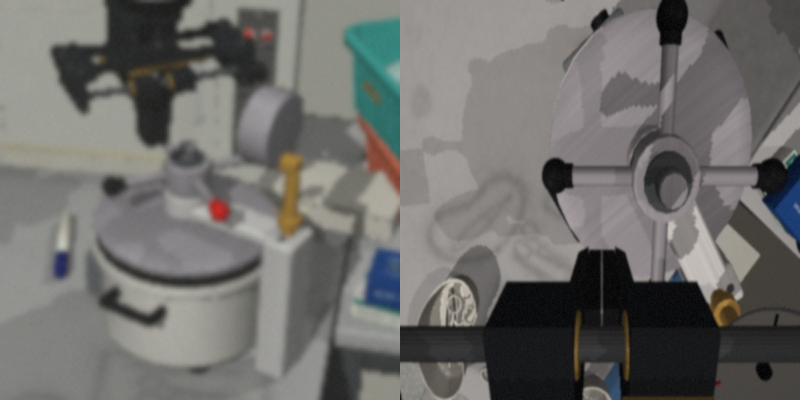

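The wrist view shows the shut fingers (600,260) between spoke D, whose ball is at (557,175), and the red spoke at (660,260). The hub is at (665,180), so it is clear to go down.

>>> arm_command(rows=[0,0,0.8,0,0,0,0,0.8,0,0,0,0,0.8,0,0,0,0,0,0,0])

```text
time_s: 4.4
ee_pos: [496.7, 35.1, 201.8]
orientation: [-1.459, -2.78, 0.003]
wrist_force: [0.1, 0.1, 0.3]
finger_gap: 0.005
gripper_force: 0.0
```

>>> arm_command(rows=[0.2,0,0,0,0,0.2,0,0,0,0,0.24,-0.05,0,1,0,0.24,-0.05,0,1,0,0.24,-0.05,0,1,0])

```text
time_s: 4.9
ee_pos: [478.2, 60.5, 204.3]
orientation: [2.011, 2.407, -0.001]
wrist_force: [2.7, -8.3, 1.6]
finger_gap: 0.004
gripper_force: 4.0
```

```bash
python3 -c "
from h import *
rep()"
```

```text
t 4.9 pos [478.2  60.5 204.3] th 100.2 r 51.5 phi -151.6 F [ 2.7 -8.3  1.6] q7 -0.58
hub in tool [16.  48.9 -7.6]
```

>>> arm_command(rows=[0.24,-0.05,0.1,1,0,0.24,-0.05,0.05,1,0,0.24,-0.05,0,1,0,0.24,-0.05,0,1,0,0.24,-0.05,0,1,0])

```text
time_s: 5.4
ee_pos: [472.2, 95.4, 199.8]
orientation: [2.714, 1.573, -0.005]
wrist_force: [-2.1, -10.0, 6.4]
finger_gap: 0.004
gripper_force: 4.9
```

```bash
python3 -c "
from h import *
rep()"
```

```text
t 5.4 pos [472.2  95.4 199.8] th 60.2 r 52.4 phi 168.5 F [ -2.1 -10.    6.4] q7 -1.16
hub in tool [ 16.4  49.7 -12.1]
```

>>> arm_command(rows=[0.24,-0.05,0,1,0,0.24,-0.05,0,1,0,0.24,-0.05,0,1,0,0.24,-0.05,0,1,0,0.24,-0.05,0,1,0])

```text
time_s: 5.9
ee_pos: [489.3, 125.3, 199.2]
orientation: [3.088, 0.551, -0.012]
wrist_force: [-6.9, -8.3, 5.5]
finger_gap: 0.003
gripper_force: 4.8
```

>>> arm_command(rows=[0.24,-0.05,0,1,0,0.24,-0.05,0,1,0,0,0,0,0,0])

```text
time_s: 6.2
ee_pos: [502.4, 134.1, 198.7]
orientation: [3.136, 0.122, -0.01]
wrist_force: [-6.0, -5.5, 1.8]
finger_gap: 0.005
gripper_force: 2.9
```

```bash
python3 -c "
from h import *
rep()"
```

```text
t 6.2 pos [502.4 134.1 198.7] th 4.5 r 53.5 phi 113.3 F [-6.  -5.5  1.8] q7 -1.88
hub in tool [ 17.2  50.6 -13.3]
```

>>> arm_command(rows=[-0.4,0,0,0,0,0,0,-0.8,0,0,0,0,-1,0,0,0,0,-0.8,0,0,0,0,0,-1,0])

```text
time_s: 6.7
ee_pos: [495.7, 136.9, 280.9]
orientation: [-3.119, -0.353, -0.014]
wrist_force: [-0.3, 0.7, 0.1]
finger_gap: 0.005
gripper_force: 0.0
```

>>> arm_command(rows=[0,0,0,-1,0,0,0,0,-1,0,0,0,0,-1,0,0,0,0,-1,0,0,0,0,-1,0])

```text
time_s: 7.2
ee_pos: [493.7, 136.1, 277.8]
orientation: [-2.81, -1.404, -0.005]
wrist_force: [-0.1, -0.1, -0.3]
finger_gap: 0.001
gripper_force: 0.0
```

>>> arm_command(rows=[0,0,0,-1,0,0,0,0,-1,0,0,0,0,-1,0,0,0,0,-1,0,0,0,0,-1,0])

```text
time_s: 7.7
ee_pos: [493.7, 136.0, 277.8]
orientation: [2.16, 2.28, 0.004]
wrist_force: [-0.9, 0.2, 0.2]
finger_gap: 0.003
gripper_force: 0.0
```

```bash
python3 - <<'E'
from h import *
rep([475.9,53.2,199])
c=read_camera("top");p=c["pixels"].astype(int)
m=(p[...,2]>110)&(p[...,1]<70)&(p[...,0]<80)
v,u=np.nonzero(m);k=(abs(u-209)<45)&(abs(v-185)<45)
a=read_camera("scene");q=a["pixels"].astype(int);m=(q[...,2]>110)&(q[...,1]<70)&(q[...,0]<80)
V,U=np.nonzero(m);K=(abs(U-262)<40)&(abs(V-165)<40)
for cc,uu,vv in((c,u[k],v[k]),(a,U[K],V[K])):
    if len(uu):
        r=w(cc,uu.mean(),vv.mean(),212)[:2];d=r-hub;print(len(uu),uu.std(),r,np.hypot(*d),np.degrees(np.arctan2(d[1],d[0])))
E
```

```text
t 7.7 pos [493.7 136.  277.8] th 93.1 r 59.1 phi 120.3 F [-0.9  0.2  0.2] q7 -0.64
hub in tool [-52.6  26.9  65.8]
units to target [-2.73 -0.75  2.62]
32 1.919269066598011 [437.51132958  86.05510971] 85.99514344591987 179.29699692950825
```

>>> arm_command(rows=[-0.95,-0.25,0,0,0,-0.95,-0.25,0,0,0,-0.9,-0.25,0,0,0,0,0,0,0,0])

```text
time_s: 8.2
ee_pos: [474.3, 46.0, 276.7]
orientation: [2.177, 2.262, -0.004]
wrist_force: [0.6, 0.8, -0.5]
finger_gap: 0.004
gripper_force: 0.0
```

>>> arm_command(rows=[0,0,0.9,0,0,0,0,0.9,0,0,0,0,0.8,0,0,0,0,0,0,0])

```text
time_s: 8.6
ee_pos: [473.8, 50.9, 196.7]
orientation: [-2.167, -2.271, 0.004]
wrist_force: [0.3, -0.1, -0.2]
finger_gap: 0.005
gripper_force: 0.0
```

>>> arm_command(rows=[0.25,0,0,0,0,0.25,0,0,0,0,0.24,-0.05,0.05,1,0,0.24,-0.05,0.05,1,0,0.24,-0.05,0,1,0])

```text
time_s: 9.1
ee_pos: [471.3, 84.8, 196.6]
orientation: [2.598, 1.761, -0.004]
wrist_force: [-3.2, -6.3, 5.2]
finger_gap: 0.009
gripper_force: 4.0
```

```bash
python3 -c "
from h import *
rep()"
```

```text
t 9.1 pos [471.3  84.8 196.6] th 68.3 r 52.2 phi -179.8 F [-3.2 -6.3  5.2] q7 -0.97
hub in tool [ 19.5  48.4 -15.4]
```

>>> arm_command(rows=[0.24,-0.05,0,1,0,0.24,-0.05,0,1,0,0.24,-0.05,0,1,0,0.24,-0.05,0,1,0,0.24,-0.05,0,1,0])

```text
time_s: 9.6
ee_pos: [484.3, 118.6, 196.3]
orientation: [3.045, 0.77, -0.009]
wrist_force: [-7.7, -5.4, 8.0]
finger_gap: 0.007
gripper_force: 4.6
```

>>> arm_command(rows=[0.24,-0.05,0,1,0,0.24,-0.05,0,1,0,0,0,0,0,0])

```text
time_s: 9.9
ee_pos: [496.4, 128.2, 196.1]
orientation: [3.122, 0.343, -0.009]
wrist_force: [-7.2, -2.7, 4.6]
finger_gap: 0.005
gripper_force: 3.4
```

```bash
python3 -c "
from h import *
rep()"
```

```text
t 9.9 pos [496.4 128.2 196.1] th 12.5 r 50.9 phi 122.1 F [-7.2 -2.7  4.6] q7 -1.69
hub in tool [ 17.  48. -16.]
```

Nearly there, so smaller steps until the force rises against the stop.

>>> arm_command(rows=[0.15,-0.03,0,0.6,0,0.15,-0.03,0,0.6,0,0,0,0,0,0])

```text
time_s: 10.2
ee_pos: [504.1, 131.8, 196.0]
orientation: [3.14, 0.083, -0.011]
wrist_force: [-8.3, -2.5, 6.2]
finger_gap: 0.003
gripper_force: 4.1
```

>>> arm_command(rows=[0.1,-0.02,0,0.4,0,0.1,-0.02,0,0.4,0,0,0,0,0,0])

```text
time_s: 10.5
ee_pos: [507.2, 133.3, 195.8]
orientation: [3.139, -0.09, -0.02]
wrist_force: [-13.6, -2.1, 9.8]
finger_gap: 0.008
gripper_force: 6.8
```

>>> arm_command(rows=[0.1,0,0,0,0,0.1,0,0,0,0,0,0,0,0,0])

```text
time_s: 10.8
ee_pos: [507.2, 133.2, 195.7]
orientation: [3.138, -0.086, -0.038]
wrist_force: [-25.0, -0.8, 21.1]
finger_gap: 0.005
gripper_force: 13.1
```

The wheel is solid against its stop: no motion, and the force doubled. Backing off and lifting clear.

>>> arm_command(rows=[-0.5,0,0,0,0,-0.4,0,0,0,0,0,0,-0.8,0,0,0,0,-1,0,0,0,0,-1,0,0])

```text
time_s: 11.3
ee_pos: [492.7, 135.7, 281.6]
orientation: [-3.138, 0.088, -0.002]
wrist_force: [0.3, 0.5, 0.5]
finger_gap: 0.004
gripper_force: 0.0
```

>>> arm_command(rows=[-1,0,-1,0,0,-1,0,-0.5,0,0,-1,0,0,0,0,-1,0,0,0,0,0,0,0,0,0])

```text
time_s: 11.8
ee_pos: [369.2, 142.0, 325.5]
orientation: [-3.138, 0.084, 0.002]
wrist_force: [1.5, -0.2, 0.6]
finger_gap: 0.003
gripper_force: 0.0
```

```bash
python3 - <<'E'
from h import *
rep()
f=lambda i:cv2.convertScaleAbs(cv2.resize(i,(400,400),interpolation=cv2.INTER_CUBIC),alpha=1.3)
c=read_camera("top");p=c["pixels"].astype(int)
m=(p[...,2]>110)&(p[...,1]<70)&(p[...,0]<80)
v,u=np.nonzero(m);k=(abs(u-209)<45)&(abs(v-185)<45)
if k.any():
    d=w(c,u[k].mean(),v[k].mean(),212)[:2]-hub;print(k.sum(),np.hypot(*d),np.degrees(np.arctan2(d[1],d[0])))
a=read_camera("scene")["pixels"]
cv2.imwrite("pics/c3.png",np.hstack([f(a[95:245,195:345]),f(c["pixels"][130:250,155:275])]))
E
```

```text
t 11.8 pos [369.2 142.  325.5] th -3.1 r 164.5 phi 159.7 F [ 1.5 -0.2  0.6] q7 -2.05
hub in tool [157.2  49.  113.2]
```

View pics/c3.png

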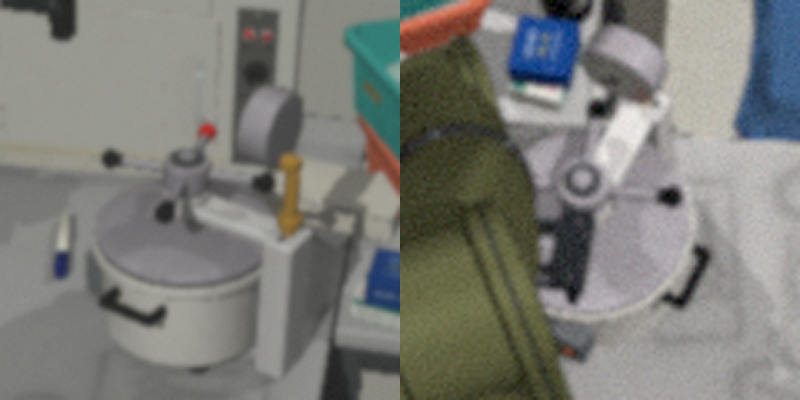

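The lid is seated with no dark gap showing. The red ball is at scene crop (207,131) and its opposite black ball at top crop (670,197). Checking the angle before handing in.

```bash
python3 - <<'E'
from h import *
s=np.load("scene.npy",allow_pickle=True).item();c=np.load("top.npy",allow_pickle=True).item()
A=lambda d:np.degrees(np.arctan2(d[1],d[0])).round(1)
k=150/400
print(A(w(s,195+207*k,95+131*k,212)[:2]-hub-[1.5,1.5]), A(-(w(c,155+270*.3,130+197*.3,212)[:2]-hub+[1.5,1.5])))
E
```

```text
87.9 85.7
```

```bash
python3 -c "
from station import order
print(order.hand_in())"
```

```text
the job is handed in; nothing more can be done
None
```

The handwheel is wound clockwise to its solid stop and the lid looks fully down on its seal; the arm is backed off clear and the job is handed in (no verdict came back), with the red spoke measured at about 87°, where I expected the 4.4 rad stop.

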